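Third hand at the bookend jig

TASK

Be my third hand while I screw this bookend together: first take the eraser that was left on the jig's board and lay it on bare desk, clear of the jig. Then lay the walnut foot flat on the board, its end with the two brass inserts square against the middle of the white upright, and push it against the upright, along the board, until the red pointer stands in the green band of the scale, never so hard that the sprung slide runs to its end. Finish while still holding the foot there with a steady push - do not let go - and leave everything else on the desk where it stands.

Things in the scene. Friction and masses are not known exactly. Their poses are not given: they have to be found in the camera images.
- jig: fixed jig: plywood board 250 x 150 x 12 mm (x, y, z), placed and turned (up to 0.25 rad) differently each time. Origin: centre of its underside, at desk height; x runs along the board away from the robot to the white upright; z up. Bare bed: x = -125 to +45 mm, 12 mm above the desk; then the upright on its spring slide; blue posts at x = +103 to +123 mm, up to 62 mm over the desk
- green_band (a point): centre of the 10 mm green band on the white pressure scale, a strip 46 x 18 mm, 6 mm high, on the board right of the upright (y = -63 mm, x = +41 to +87 mm in the jig's frame); the slide's red pointer moves over it
- upright_face (a point): point on the front face of the white bookend upright, middle of its width, 18 mm above the board's top: where the middle of the foot's end belongs. The upright stands across the board, 12 mm thick (x), 90 mm wide (y), top 73 mm above the desk; at slide value 0 this face is at x = +45 mm, y = 0 in the jig's frame. Axes as the jig's
- pressure_slide (a joint): how far the upright is pushed along the jig's +x against its spring, m: 0 at rest, 0.030 at its end; 400 N/m from 0, so 0.015 is 6 N. The red pointer moves with it and stands in the green band from 0.010 to 0.020 (4 to 8 N); it springs back when the push stops
- foot_block: the bookend's foot, a loose dark walnut block 110 x 50 x 36 mm (x, y, z), about 0.18 kg. Origin: centre of its underside; its +x end carries two round brass inserts, and a thin brass line is inlaid across the top 9 mm from that end. Starts flat on the desk to the right of the jig, its insert end pointing roughly away from the robot.
- insert_end (a point): centre of the foot's insert end face (55 mm along +x from the block's centre, 18 mm above its underside)
- eraser: white block eraser in a blue sleeve, 19 x 43 x 13 mm (x, y, z), 17 g; origin: centre of its underside. Starts lying on the jig's bed.
- mug: bystander: loose striped mug, 98 mm high, about 85 x 121 mm with its handle, at the back right; origin: centre of its underside
- dropper_bottle: bystander: loose brown dropper bottle, 34 mm across, 102 mm high, on the left; origin: centre of its underside
- candle_stand_b: bystander, fixed: white candle stand 119 mm across, with its pillar candle 285 mm high, at the back left; origin: centre of its underside
- tape_roll: bystander, fixed: tan roll of tape 96 mm across, 48 mm high, front left; origin: centre of its underside
- matchbox: bystander, fixed: red matchbox 36 x 54 x 16 mm on the left in front of the candle stand; origin: centre of its underside

How it is judged:
By the outcome, as a careful person would: the job done as asked, in the order asked, and still so for the second after the job is handed in, while the arm keeps its last pose, push and grip.
It also fails if it takes over 54 s, if anything falls off the work surface, if the arm or the gripper's body presses on something with over 40 N, if the wrist force passes 120 N, or if a joint passes its speed limit or range.

ROBOT

A 7-joint arm with a two-finger parallel gripper is mounted at the origin on the work surface; the furniture and walls round the work are solid. World frame = base frame: x ahead of the robot, y to its left, z up, the work surface at z = 0. Lengths are in mm, angles in rad, forces in N, time in s.
With the tool pointing down it reaches from about 425 to 950 mm from the base axis. Payload 4.7 kg.
Tool frame: the origin (TCP) lies midway between the tips of the shut fingers; the grasp point (between the pads) lies behind it (bot.hold_point_z is the z of the grasp point in the tool frame, in mm); z points along the fingers, y is the line along which they close (so a half turn about z gives the same grasp; the last joint's range is limited). The gripper opens to 87 mm and grips with 3 to 60 N. Pads are 19 mm wide; open, the fingers measure 117 mm over their backs; the gripper's body (75 mm by 190 mm) begins 51 mm behind the grasp point.
Start: joints at [1.095, 0.469, -0.049, 1.532, 0.024, 1.141, -0.082], TCP at [291.702, -608.736, 222.573] pointing down, gripper open.
Joint ranges: [-2.59, 2.59], [-0.33, 1.99], [-1.39, 1.29], [0.1, 2.45], [-1.04, 4.18], [0.21, 1.99], [-2.66, 2.66]. Speed limits (rad/s): [2.57, 2.57, 3.14, 3.14, 3.14, 3.14, 3.14].

INTERFACE

Orientations are given as a unit quaternion [w, x, y, z].
In Python, from bench import bot gives the robot as it stands. Calls block until the motion is done:
- bot.goto(position, orientation): joint-space move of the TCP to a pose.
- bot.movel(position, vel=150, frame=None): straight line of the TCP; frame=None keeps the orientation; vel is the mean speed in mm/s.
- bot.move_joints(angles): joint-space move.
- bot.command_gripper(opening): finger opening in mm; the grip force is fixed at half the most; returns when the fingers have stopped.
- bot.wait(seconds).
- bot.solve_ik(position, orientation): joint angles nearest the present ones, or None.
- bot.sense(): the state.
- bot.camera(name): name is "scene" or "side" or "wrist"; returns a dict with "color" (400x640x3 uint8, red, green, blue), "mtx" (3x3 intrinsics, pixels), "camera_from_world" (4x4, takes a point from world to camera coordinates). Camera axes: x right, y up, looking along -z (the intrinsics and any distortion apply to the point x, -y, -z); pixel columns grow to the right and rows downward; lengths in mm; the calibration is good to about 2 mm. A picture is of the moment at which its call begins. There is no depth.
A pose or a line that the arm cannot do raises bot.IKError and nothing moves.
- bot.close_job(): hands the job in; it is judged then, once.
The state is a dict: "clock": time; "joints": joint angles; "qd": joint speeds; "joint_efforts": joint torques, N m; "eef_pos": TCP position; "tcp_rot": TCP orientation; "ft_force": force on the tool from outside, world axes, zero at the start; "wrist_torque": the same for the moment, N m; "grip_width": finger opening in mm; "gripper_force": force on a finger pad.
Only numpy, scipy, OpenCV 4.12 (cv2) and the standard library are available. Lean on these libraries where they do the work, as an engineer would, in place of code of your own. Each camera call takes 0.05 s, during which the arm holds its last target. There are 200 camera calls.

## Working session

There is one attempt and no reset: what is moved stays moved. The work goes in short steps, each a Python script; the robot and the scene stay as the last script left them, time stands still between calls to the robot, and variables do not carry over. Pictures are saved under pics/ and viewed, at most 10 in all, crops included, and the job is handed in when it is done.

```bash
mkdir -p pics; ls
python3 - <<'E'
from bench import bot
import cv2,pickle,numpy as np
for n in ["scene","side"]:
    c=bot.camera(n); pickle.dump(c,open(f"{n}0.pkl","wb")); cv2.imwrite(f"pics/{n}0.png",c["color"][:,:,::-1])
    print(n,c["mtx"].tolist(),np.round(c["camera_from_world"],3).tolist(),[k for k in c])
print(bot.sense(),bot.hold_point_z)
E
```

```text
bench.py
pics
scene [[513.2170259079651, 0.0, 319.0635199982647], [0.0, 513.2170259079651, 200.48209802132246], [0.0, 0.0, 1.0]] [[0.492, -0.87, 0.001, -230.717], [0.383, 0.217, 0.898, -262.015], [-0.782, -0.442, 0.44, -882.832], [0.0, 0.0, 0.0, 1.0]] ['color', 'mtx', 'camera_from_world']
side [[383.26305599316555, 0.0, 326.4175146935954], [0.0, 383.26305599316555, 194.5886854974471], [0.0, 0.0, 1.0]] [[0.974, 0.227, 0.001, -524.262], [-0.192, 0.824, 0.533, 52.259], [0.12, -0.519, 0.846, -1105.618], [0.0, 0.0, 0.0, 1.0]] ['color', 'mtx', 'camera_from_world']
{'clock': 0.1, 'joints': array([ 1.09511196,  0.46938228, -0.04860279,  1.533549  ,  0.02413841,
        1.14097392, -0.08231136]), 'qd': array([ 0.00040184, -0.00117188,  0.00052186, -0.00249132,  0.00100326,
        0.00011379,  0.00057117]), 'joint_efforts': array([ 1.16132611e-03, -5.09172249e+01, -8.11689603e-02, -2.36828613e+01,
       -6.15820312e-02,  3.44480679e-02,  6.94622668e-05]), 'eef_pos': array([ 291.4291    , -608.27101657,  221.60068705]), 'tcp_rot': array([-8.30366324e-04,  9.75146754e-01,  2.21558265e-01, -2.34361931e-04]), 'ft_force': array([ 0.08022842, -0.12433674,  0.00512973]), 'wrist_torque': array([0.01796269, 0.0052017 , 0.00095148]), 'gripper_force': 0.0, 'grip_width': 87.01711132173702} -18.700000000000003
```

View pics/scene0.png

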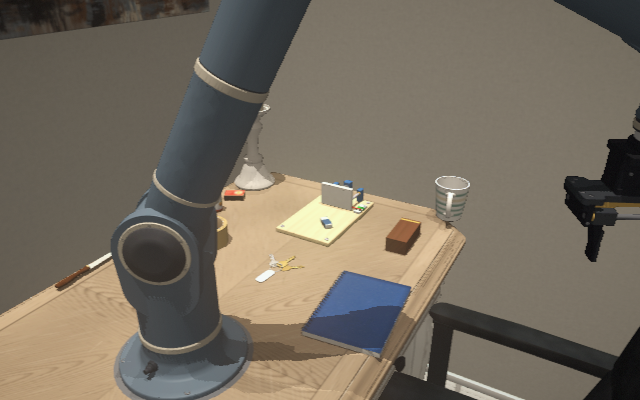

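View pics/side0.png

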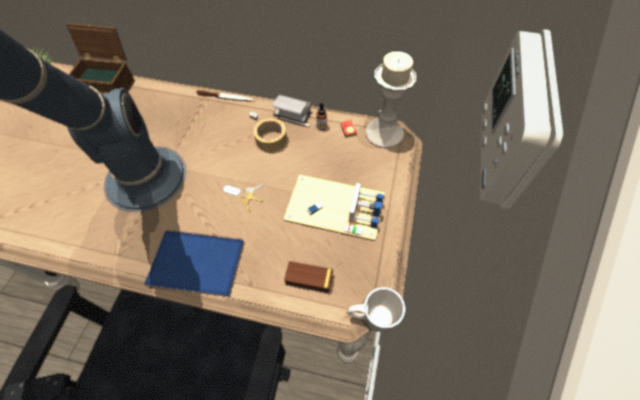

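The scene view shows the board around (327,220), the eraser at (326,223), the foot at (403,236) with its brass line at the far end, and the mug at (452,198). In the side view the eraser is at (315,209), the board corners are near (300,177), (384,192), (378,238) and (285,222), and the foot is at (308,276).

```bash
cat > h.py <<'E'
import numpy as np,cv2,pickle
from scipy.spatial.transform import Rotation as R
def ray(c,p):
    M=c["camera_from_world"]; d=np.linalg.inv(c["mtx"])@[p[0],p[1],1]; d=d*[1,-1,-1]
    return -M[:3,:3].T@M[:3,3], M[:3,:3].T@d
def onz(c,p,z):
    o,d=ray(c,p); return o+d*(z-o[2])/d[2]
def tri(obs):
    A=0;b=0
    for c,p in obs:
        o,d=ray(c,p); d=d/np.linalg.norm(d); P=np.eye(3)-np.outer(d,d); A=A+P; b=b+P@o
    return np.linalg.solve(A,b)
def proj(c,X):
    q=c["camera_from_world"]@np.append(X,1); q=c["mtx"]@(q[:3]*[1,-1,-1]); return q[:2]/q[2]
def quat(a):  # tool down, tool x at yaw a in world
    q=(R.from_euler('z',a)*R.from_euler('x',np.pi)).as_quat(); return np.r_[q[3],q[:3]]
def load(n): return pickle.load(open(n+".pkl","rb"))
def snap(bot,cam,n):
    c=bot.camera(cam); c["s"]=bot.sense(); pickle.dump(c,open(n+".pkl","wb")); cv2.imwrite(f"pics/{n}.png",c["color"][:,:,::-1]); return c
E
python3 - <<'E'
from h import *
from bench import bot
s=load("side0");c=load("scene0")
for n,p,z in [("b1",(300,177),12),("b2",(384,192),12),("b3",(378,238),12),("b4",(285,222),12),("er",(315,208),25),("f",(305,272),36),("mug",(383,300),90)]: print(n,onz(s,p,z).round())
print(tri([(s,(315,208)),(c,(326.5,222))]), tri([(s,(333,268)),(c,(420,224))]))
for a in (0,np.pi/2,-np.pi/2,np.pi): print(a,bot.solve_ik([600,-180,330],quat(a)))
w=snap(bot,"wrist","w0"); M=w["camera_from_world"]; print(w["mtx"].round(1).tolist(),(-M[:3,:3].T@M[:3,3]).round(),M[:3,:3].round(2).tolist())
print(R.from_quat(np.roll(w["s"]["tcp_rot"],-1)).as_matrix().round(2).tolist())
E
```

```text
b1 [440.  92.  12.]
b2 [680.  96.  12.]
b3 [686. -47.  12.]
b4 [439. -57.  12.]
er [508.  -5.  25.]
f [ 529. -187.   36.]
mug [ 717. -230.   90.]
[5.06649789e+02 2.80673938e-01 1.64362487e+01] [ 594.53080854 -187.01651108   33.41552969]
0 [ 0.3719129   0.32873067 -0.19928499  1.50081196  0.06604772  1.31863774
 -1.40425718]
1.5707963267948966 [ 0.56889642  0.35862059 -0.47314827  1.48847742  0.16527349  1.33422547
  0.08282105]
-1.5707963267948966 [-0.51579075  0.48931002  1.1157267   1.55181446 -0.4444919   1.37984455
 -2.50263316]
3.141592653589793 [ 0.74183796  0.40807374 -0.73242948  1.47819798  0.27479363  1.3603104
  1.56372567]
[[279.9, 0.0, 321.3], [0.0, 279.9, 195.0], [0.0, 0.0, 1.0]] [ 358. -577.  383.] [[0.43, -0.9, -0.0], [0.87, 0.42, -0.27], [0.24, 0.11, 0.96]]
[[0.9, 0.43, -0.0], [0.43, -0.9, 0.0], [-0.0, -0.0, -1.0]]
```

Run:
```python
from h import *
from bench import bot
bot.goto([510,-170,200],quat(0)); a=snap(bot,"wrist","w1"); print(a["s"]["clock"],a["s"]["eef_pos"])
bot.goto([510,-20,200],quat(0)); b=snap(bot,"wrist","w2"); print(b["s"]["clock"],b["s"]["eef_pos"])
for n,P in [("er",[507,0,20]),("foot",[560,-187,36])]: print(n,proj(a,P).round(),proj(b,P).round())
```

```text
1.9833 [ 509.88016893 -171.31164669  200.01457468]
2.6833 [510.14751537 -21.45082608 199.96040547]
er [184. 181.] [305. 181.]
foot [335. 139.] [467. 139.]
```

View pics/w1.png

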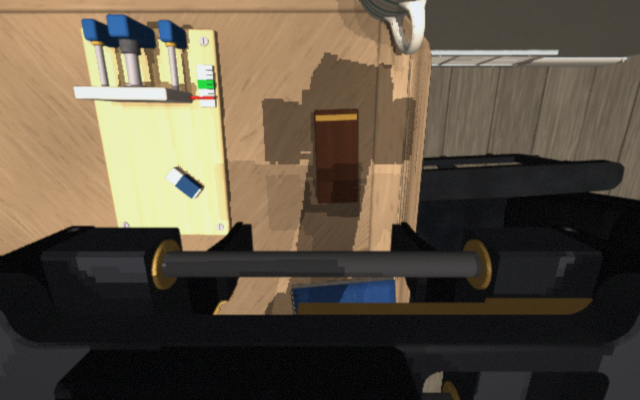

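View pics/w2.png

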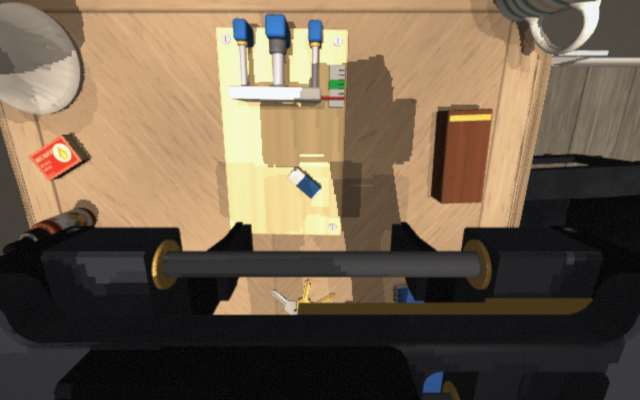

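Wrist view 1: eraser about (185,182), foot corners about (315,110)–(358,202), upright (75–215, 92), scale (206,85), pointer red at (203,98). Wrist view 2: eraser (304,183), foot (434–490, 110–203), upright front (230–320, 97). Next is one enlarged composite to get exact pixels.

Run:
```python
from h import *
a=load("w1")["color"];b=load("w2")["color"]
cv=np.zeros((150,200,3),np.uint8)
def put(src,x,y,w,h,X,Y): cv[Y:Y+h,X:X+w]=src[y:y+h,x:x+w]
put(a,305,102,60,108,0,0); put(b,428,102,66,108,60,0)
put(a,160,160,56,46,128,0); put(b,280,160,56,46,128,50)
put(b,222,78,130,40,0,110); put(b,222,218,68,20,132,100); put(b,320,215,30,25,134,123)
cv2.imwrite("pics/z1.png",cv2.resize(cv,None,fx=4,fy=4,interpolation=cv2.INTER_CUBIC)[:,:,::-1])
```

```text
(no output)
```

View pics/z1.png

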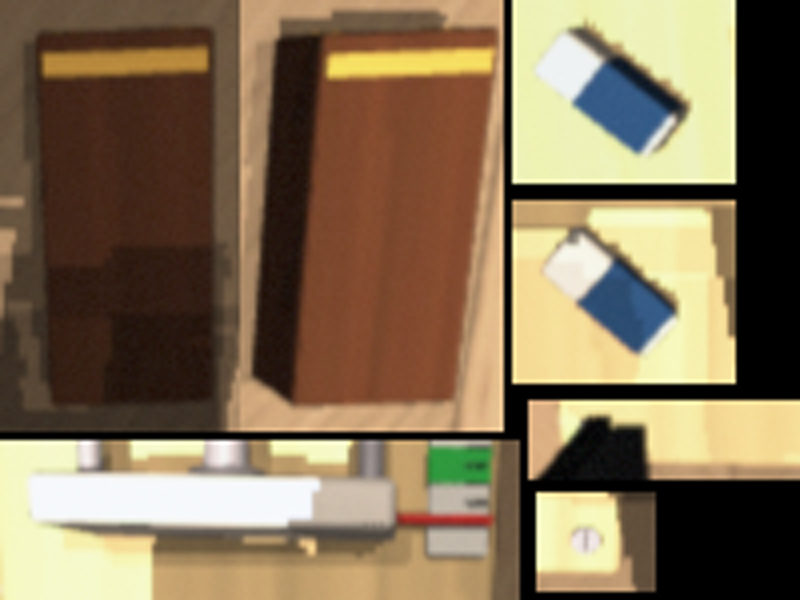

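```bash
cat > fit.py <<'E'
from h import *
from scipy.optimize import least_squares
a=load("w1");b=load("w2")
def fit(obs,x0):  # obs: (cam,px,local xyz); pose x,y,yaw,z
    def f(p):
        Rz=R.from_euler('z',p[2]).as_matrix()
        return np.concatenate([proj(c,Rz@np.array(l)+[p[0],p[1],p[3]])-q for c,q,l in obs])
    r=least_squares(f,x0,loss='soft_l1'); return r.x,r.fun.reshape(-1,2)
np.set_printoptions(suppress=True,precision=2)
def corners(l,w,z): return dict(fl=(l,w,z),fr=(l,-w,z),nr=(-l,-w,z),nl=(-l,w,z))
k=corners(55,25,36)
foot=[(a,(314.5,111.2),k['fl']),(a,(358,109.5),k['fr']),(a,(358,202.5),k['nr']),(a,(318,203),k['nl']),
 (b,(449.2,111.5),k['fl']),(b,(492.2,109.5),k['fr']),(b,(481.8,202),k['nr']),(b,(441.8,202.8),k['nl'])]
k=corners(9.5,21.5,13)
er=[(a,(165.8,177.5),(9.5,21.5,13)),(a,(174.5,167),'t'),(a,(200.8,188.8),'r'),(a,(192,198.8),'b'),
(b,(287.8,177.5),'l'),(b,(296.3,168),'t'),(b,(321.3,188),'r'),(b,(312,198.3),'b')]
# image left=+y, up=+x ; long axis left-up to right-down: local +y -> world(+x,+y): l=(-x,+y) t=(+x,+y) r=(+x,-y) b=(-x,-y)
m=dict(l=(-9.5,21.5,13),t=(9.5,21.5,13),r=(9.5,-21.5,13),b=(-9.5,-21.5,13))
names='ltrbltrb'; er=[(c,q,m[n]) for (c,q,_),n in zip(er,names)]
jig=[(b,(229.5,97),(45,45,73)),(b,(320.8,99.5),(45,-45,73)),(b,(230,86.8),(57,45,73)),(b,(320.8,88),(57,-45,73)),
 (a,(230,234.5),(-125,-75,12)),(a,(214,29),(125,-75,12)),(b,(347,29),(125,-75,12)),(b,(217,28),(125,75,12))]
if __name__=="__main__":
    for n,o,x0 in [("foot",foot,[560,-190,0,0]),("er",er,[507,0,-.6,12]),("jig",jig,[560,20,0,0])]:
        p,r=fit(o,x0); print(n,p); print(r.round(1).tolist())
    for i in range(4): print("er tri",tri([er[i][:2],er[i+4][:2]]),"foot",tri([foot[i][:2],foot[i+4][:2]]))
    J,_=fit(jig,[560,20,0,0])
    v=np.vstack  # overlay
    def line(im,c,pts,P,col):
        Rz=R.from_euler('z',P[2]).as_matrix(); q=np.array([proj(c,Rz@np.array(t)+[P[0],P[1],P[3]]) for t in pts])*3
        cv2.polylines(im,[q.astype(int).reshape(-1,1,2)],True,col,1)
    out=[]
    for c,x0 in((a,70),(b,205)):
        im=cv2.resize(c["color"],None,fx=3,fy=3,interpolation=cv2.INTER_CUBIC)
        line(im,c,corners(125,75,12).values(),J,(255,0,0)); line(im,c,[(45,45,73),(45,-45,73),(57,-45,73),(57,45,73)],J,(255,0,0))
        line(im,c,[(45,45,12),(45,-45,12)],J,(255,0,255)); line(im,c,[(41,-54,18),(87,-54,18),(87,-72,18),(41,-72,18)],J,(0,0,255))
        E,_=fit(er,[507,0,-.6,12]); line(im,c,[m[k] for k in 'ltrb'],E,(255,0,0))
        out.append(im[45:645,x0*3:x0*3+450] if 0 else im[30:630,x0*3:x0*3+400+50])
    cv2.imwrite("pics/ov.png",np.hstack(out)[:,:900][:, :,::-1][:, 0:900]) if 0 else cv2.imwrite("pics/ov.png",cv2.resize(np.hstack(out),(800,533))[:,:,::-1])
E
python3 fit.py
```

```text
foot [ 536.44 -190.41    0.04   -4.45]
[[-0.1, -0.4], [0.8, -0.5], [1.0, -0.2], [0.4, 0.8], [-1.2, -0.5], [0.4, -0.2], [-0.5, 0.5], [-1.3, 1.2]]
er [504.03   1.37  -0.73   5.47]
[[-0.4, -0.1], [-0.5, -0.8], [1.7, -0.1], [1.8, 0.7], [-1.7, -0.2], [-0.3, -1.9], [0.5, 0.7], [-0.2, 1.1]]
jig [555.62  26.18  -0.01  -5.83]
[[0.5, 1.9], [-0.4, 0.7], [-0.8, -0.8], [-0.2, -0.6], [0.9, -0.5], [0.6, 0.3], [1.0, 0.3], [-1.7, -0.8]]
er tri [512.02  21.04  22.39] foot [ 589.9  -163.55   34.43]
er tri [523.8   10.6   18.43] foot [ 591.89 -212.41   32.62]
er tri [497.97 -20.33  21.87] foot [ 483.86 -215.62   35.56]
er tri [485.35  -8.65  23.87] foot [ 483.12 -166.96   35.71]
```

View pics/ov.png

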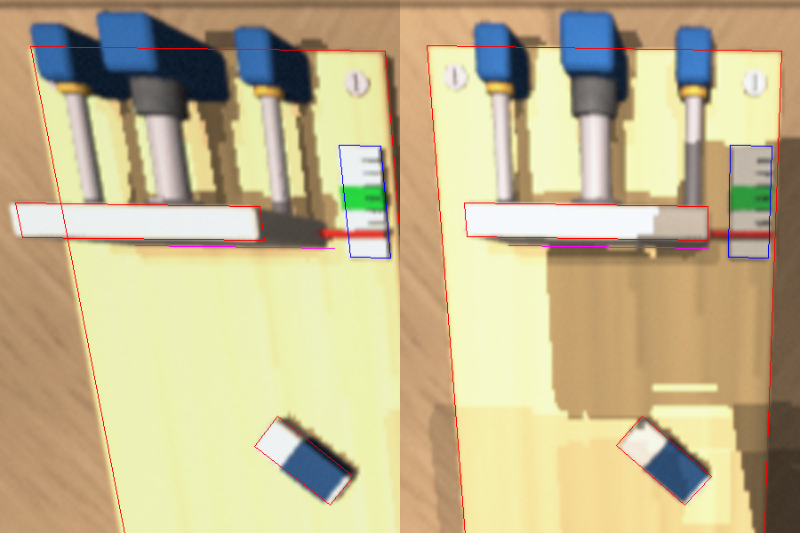

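The overlay matches: the upright, board, scale and eraser outlines all lie within about 1 px of the edges. I'll refit with the heights fixed, check the neighbours on the left, then move the eraser.

```bash
cat > fitz.py <<'E'
from fit import *
def fitz(o,x0,z):
    def f(p):
        Rz=R.from_euler('z',p[2]).as_matrix()
        return np.concatenate([proj(c,Rz@np.array(l)+[p[0],p[1],z])-q for c,q,l in o])
    r=least_squares(f,x0,loss='soft_l1'); return r.x
F=fitz(foot,[560,-190,0],0);E=fitz(er,[507,0,-.6],12);J=fitz(jig,[560,20,0],0)
E
python3 - <<'E'
from fitz import *
print(F,E,J)
for n,p,z in [("bottle",(62,222),50),("match",(60,157),16)]: print(n,onz(b,p,z))
print("tape",onz(load("side0"),(270,133),48),"bottle",onz(load("side0"),(322,128),5))
from bench import bot
q=quat(np.pi/2+E[2]); x,y=E[:2]
print(bot.solve_ik([505,155,60],quat(np.pi/2)))
bot.command_gripper(45)
bot.goto([x,y,70],q); bot.movel([x,y,16],vel=80); s=bot.sense(); print(s["eef_pos"],s["ft_force"])
bot.command_gripper(5); s=bot.sense(); print(s["grip_width"],s["gripper_force"],s["clock"])
bot.movel([x,y,80]); c=snap(bot,"wrist","w3"); s=c["s"]; print(s["grip_width"],s["gripper_force"],s["ft_force"],s["clock"])
E
```

```text
[ 536.72 -189.29    0.04] [505.47  -0.01  -0.73] [554.73  25.18  -0.01]
bottle [464.02 287.1   50.  ]
match [536.48 302.02  16.  ]
tape [320.63 200.77  48.  ] bottle [456.08 292.3    5.  ]
[ 0.06  0.5  -0.56  2.    0.39  0.74 -0.73]
[505.82   0.09  16.21] [-0.61 -1.01  0.5 ]
18.258965318952985 30.000332593917847 5.7333
17.939625712845547 29.999951720237732 [ 0.33 -0.35 -0.68] 6.3583
```

Run:
```python
from fitz import *
from bench import bot
bot.goto([505,155,80],quat(np.pi/2)); bot.movel([505,155,6],vel=100)
bot.movel([505,155,4.5],vel=20); s=bot.sense(); print(s["eef_pos"],s["ft_force"],s["grip_width"])
bot.command_gripper(45); bot.movel([505,155,120])
c=snap(bot,"wrist","w4")
# pre-grasp foot: tool x along foot +x, grip 20 mm behind its centre
x,y=F[:2]-15*np.array([np.cos(F[2]),np.sin(F[2])])
bot.goto([x,y,130],quat(F[2])); bot.command_gripper(80)
c=snap(bot,"wrist","w5"); print(bot.sense()["clock"],bot.sense()["joints"])
im=np.hstack([load("w4")["color"][:260,:],load("w5")["color"][:260]])
cv2.imwrite("pics/p5.png",cv2.resize(np.vstack([load("w4")["color"][:270],c["color"][:270]]),None,fx=1.1,fy=1.1)[:,:,::-1])
P=[proj(c,R.from_euler('z',F[2]).as_matrix()@np.array(l)+[F[0],F[1],0]).round(1).tolist() for _,_,l in foot[:4]]; print(P)
```

```text
[505.27 155.08   4.86] [-0.65 -0.61  0.42] 18.030532851048008
12.125 [ 0.45  0.39 -0.22  1.91  0.11  0.86 -1.36]
[[293.2, 121.3], [349.9, 121.3], [346.8, 236.5], [296.2, 236.5]]
```

View pics/p5.png

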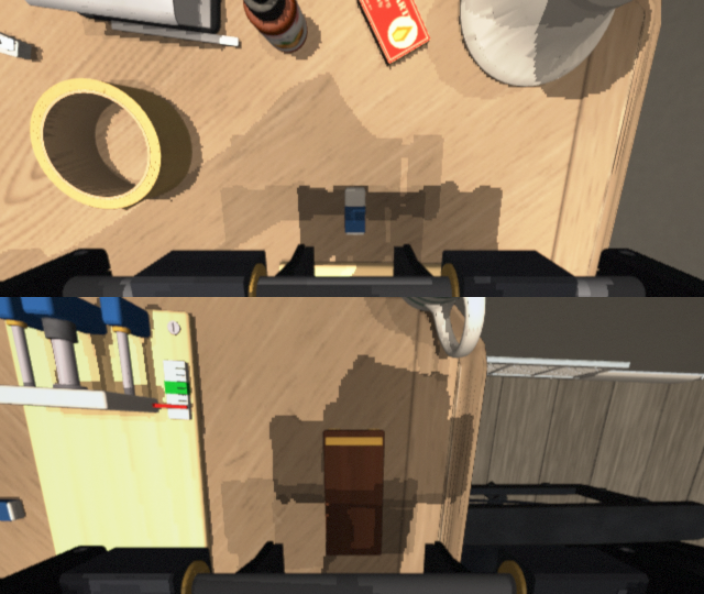

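The eraser lies on bare desk at about (322,190) in the upper picture. In the lower one the foot's corners are within 1–2 px of the prediction. Now I'll grasp the foot, carry it over the board and check alignment before lowering.

Run:
```python
from fitz import *
from bench import bot
x,y=F[:2]-15*np.array([np.cos(F[2]),np.sin(F[2])])
bot.movel([x,y,6],vel=100); s=bot.sense(); print(s["eef_pos"],s["ft_force"])
bot.command_gripper(30); s=bot.sense(); print(s["grip_width"],s["gripper_force"])
bot.movel([x,y,75]); print(bot.sense()["ft_force"],bot.sense()["grip_width"])
Rj=R.from_euler('z',J[2]).as_matrix()
T=lambda xx,yy,z: Rj@[xx,yy,0]+[J[0],J[1],z]
bot.goto(T(-60,0,75),quat(J[2])); bot.movel(T(-60,0,30),vel=100); bot.wait(.2)
c=snap(bot,"wrist","w6"); snap(bot,"side","s6"); print(c["s"]["eef_pos"],c["s"]["clock"])
cv2.imwrite("pics/p6.png",cv2.resize(c["color"][0:240,180:480],None,fx=2.5,fy=2.5,interpolation=cv2.INTER_CUBIC)[:,:,::-1])
```

```text
[ 522.3  -190.03    6.62] [-0.48  0.87  0.2 ]
49.79349015051737 29.999208846129477
[ 0.61 -0.35 -1.86] 50.059230095235854
[495.24  26.04  30.61] 16.4833
```

View pics/p6.png

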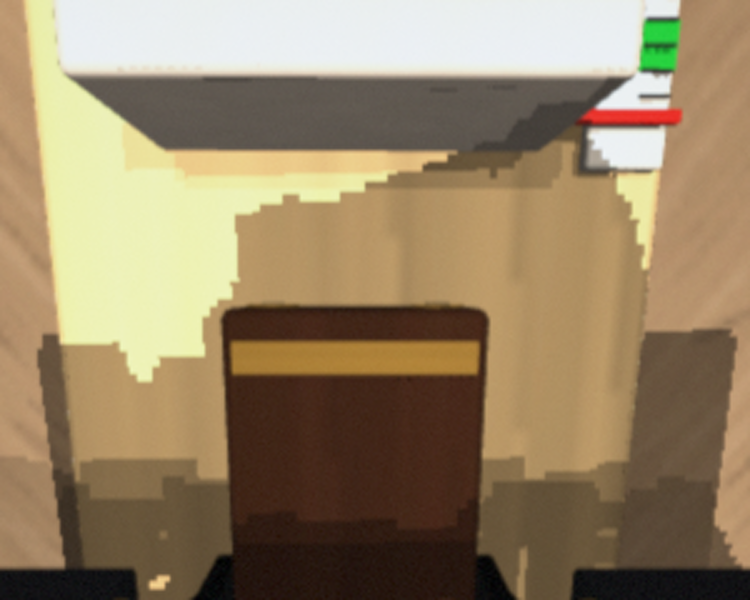

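The picture shows the foot's end at (222–488, 310), the upright's top front edge at (60–636, 75) and its base at (165–542, 150). Everything is nearly parallel. I'll compute the lateral offset.

Run:
```python
from fitz import *
c=load("w6"); g=lambda u,v,z: onz(c,(180+(u+.5)/2.5-.5,(v+.5)/2.5-.5),z)
Rj=R.from_euler('z',J[2]).as_matrix()
for n,p,q,z in [("foot",(222,312),(488,312),60.6),("top",(61,72),(635,75),73),("base",(166,150),(542,151),12),("line",(231,340),(479,340),60.6)]:
    A,B=g(*p,z),g(*q,z); m=(A+B)/2; print(n,Rj.T@(m-[J[0],J[1],0]),np.linalg.norm(A-B),"yaw",np.arctan2(-(A-B)[0],(A-B)[1]))
print(c["s"]["tcp_rot"],J, R.from_quat(np.roll(c["s"]["tcp_rot"],-1)).as_matrix()[:,0])
```

```text
foot [10.68 -0.01 60.6 ] 48.47844632759197 yaw -0.014518524482592336
top [46.06  1.05 73.  ] 87.10769626362355 yaw -0.019338006053079077
base [46.54  0.19 12.  ] 88.59830191584456 yaw -0.0170639610572396
line [ 5.68 -0.01 60.6 ] 45.66804812124819 yaw -0.014498035144528677
[-0.    1.   -0.01  0.  ] [554.73  25.18  -0.01] [ 1.   -0.01  0.  ]
```

Run:
```python
from fitz import *
from bench import bot
Rj=R.from_euler('z',J[2]).as_matrix()
T=lambda xx,z: Rj@[xx,.5,0]+[J[0],J[1],z]
def st(n):
    s=bot.sense(); print(n,(Rj.T@(s["eef_pos"]-[J[0],J[1],0])),Rj.T@s["ft_force"],s["grip_width"],s["clock"])
st("hover"); bot.movel(T(-60,20),vel=60); st("20"); bot.movel(T(-60,18.3),vel=15); st("18.3")
bot.command_gripper(60); bot.command_gripper(30); st("regrip")
bot.movel(T(-30,18.6),vel=60); st("near")
for x in (-26,-22,-18,-15): bot.movel(T(x,18.6),vel=25); bot.wait(.2); st(x)
c=snap(bot,"wrist","w7"); snap(bot,"side","s7"); snap(bot,"scene","c7")
im=cv2.resize(c["color"][0:200,180:480],None,fx=2.5,fy=2.5,interpolation=cv2.INTER_CUBIC)
cv2.imwrite("pics/p7.png",im[:,:,::-1])
```

```text
hover [-59.61   0.03  30.53] [-0.41  0.24 -0.94] 49.55909081565698 16.5333
20 [-60.56   0.49  19.39] [ 0.84 -0.06 -1.93] 49.579917985834186 16.85
18.3 [-59.98   0.52  18.28] [-0.47 -0.17 -2.31] 50.10783235085946 17.1167
regrip [-60.    0.5  18.3] [ 0.34 -0.56 -0.91] 49.83520443499235 18.0083
near [-30.12   0.47  18.35] [ 0.13 -0.44 -2.09] 50.011871691214935 18.6583
-26 [-26.17   0.5   18.51] [ 0.07  0.49 -1.57] 49.834492378774534 19.1667
-22 [-22.25   0.45  18.49] [-0.63  0.14 -1.69] 49.778476316957224 19.675
-18 [-18.38   0.45  18.46] [-2.9   0.2  -2.89] 49.93966007768046 20.1833
-15 [-15.36   0.45  18.44] [-4.48 -0.11 -2.31] 49.69295090084335 20.65
```

View pics/p7.png

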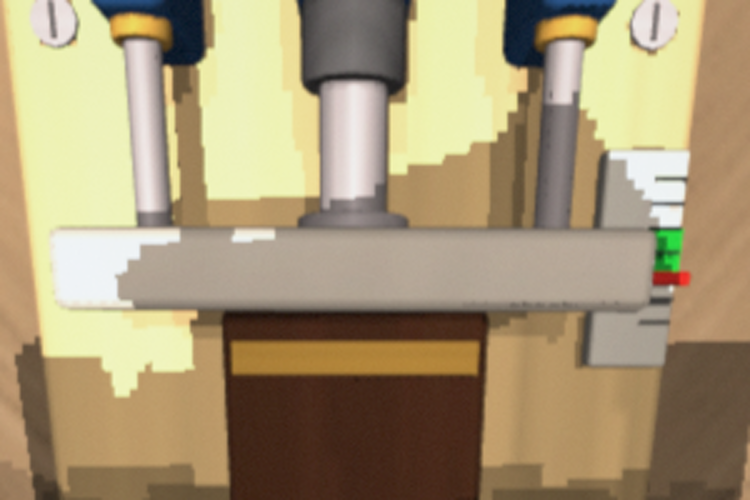

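The pointer at (672,278) is just at the lower edge of the green band (230–275), and the foot's end is flush and centred on the upright. About 4 mm more push is needed, and I'll set the height so the foot rests on the board.

Run:
```python
from fitz import *
from bench import bot
Rj=R.from_euler('z',J[2]).as_matrix()
T=lambda xx,z: Rj@[xx,.5,0]+[J[0],J[1],z]
bot.movel(T(-10.8,18.1),vel=20); bot.wait(.5)
f=[]
for _ in range(10): bot.wait(.05); s=bot.sense(); f.append(Rj.T@s["ft_force"])
print(Rj.T@(s["eef_pos"]-[J[0],J[1],0]),np.mean(f,0),s["grip_width"],s["clock"])
c=snap(bot,"wrist","w8"); d=snap(bot,"side","s8")
A=cv2.resize(c["color"][40:200,240:480],(600,400),interpolation=cv2.INTER_CUBIC)
B=cv2.resize(d["color"][165:245,275:395],(300,200),interpolation=cv2.INTER_CUBIC)
cv=np.zeros((600,600,3),np.uint8); cv[:400]=A; cv[400:,:300]=B; cv2.imwrite("pics/p8.png",cv[:,:,::-1])
```

```text
[-11.     0.46  18.33] [-5.05  0.03  0.72] 49.775737230195446 22.1583
```

View pics/p8.png

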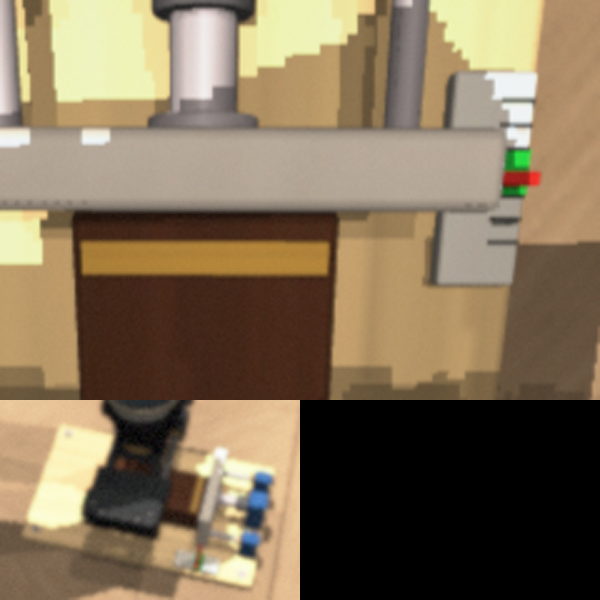

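The pointer at (520,179) stands in the green band (150–197), a little low of its centre. I'll nudge 1.5 mm more, then hand in.

Run:
```python
from fitz import *
from bench import bot
Rj=R.from_euler('z',J[2]).as_matrix()
bot.movel(Rj@[-9.2,.5,0]+[J[0],J[1],18.1],vel=15); bot.wait(.5)
f=[]
for _ in range(10): bot.wait(.05); s=bot.sense(); f.append(Rj.T@s["ft_force"])
m=np.mean(f,0); print(Rj.T@(s["eef_pos"]-[J[0],J[1],0]),m,s["grip_width"],s["clock"])
if 4.8<-m[0]<7.2: print(bot.close_job())
```

```text
[-9.97  0.44 18.33] [-6.53 -0.18  2.14] 49.8531458466625 23.5167
the job is handed in; nothing more can be done
None
```

Job handed in at about 23.5 s: the eraser is on bare desk left of the jig, and the foot is flat on the board, flush and centred on the upright. The arm is still holding it with a steady push of about 6.5 N. The last picture, taken at about 5 N, showed the pointer in the green band. I then pushed about 1 mm further and checked only the force, which stays inside the band's 4–8 N.

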